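# Set a turning blank behind the ride-under flip stop of a cut-off jig

### The job

Set the square wooden blank ready for sawing in the cut-off jig: lay it flat on the jig's base along the fence and push it along under the flip stop, so that the blank's own end lifts the stop and the stop drops down behind it; keep the gripper off the stop. Then draw the blank back until its end bears firmly on the stop, without a knock that could shift the stop on the fence, and leave it there flush against the fence. Leave the other pieces on the bench alone.

Things in the scene. Friction and masses are not known exactly. Their poses are not given: they have to be found in the camera images.
- blank: Square spindle blank of pale wood, the only square-section bar: 160 mm long, 50 x 50 mm, about 0.28 kg (varies by a quarter). Starts on the bench, to the right of the jig as the robot sees it. Origin at its centre, x axis along its length. Both ends and all four long sides are alike. Seated in the jig its centre is at x = -25, z = +37 mm of the jig.
- jig: Cut-off jig fixed on the bench: grey laminated base 12 mm thick with an aluminium fence 30 mm high and 30 mm deep on it (fence top 42 mm above the bench). Origin on the bench under the fence's front face. x: square to the fence, away from the robot; y: along the fence, the way a blank goes under the stop. Face at x = 0, base front edge x = -100 mm; base and fence run from y = -210 to +330 mm.
- kerf (a point): Saw kerf, a dark line across base and fence: this point is on the base's top at the fence face, 165 mm along y from the jig's origin. The seated blank always spans it.
- pivot (a point): Middle of the flip arm's hinge pin, 9 mm in front of the fence face, 94 mm above the bench; axes as the jig's. It is on a carriage clamped on the fence anywhere from y = 0 to +60 mm of the jig: 44 mm long along y, 32 mm deep, with an upright 22 mm wide and a knob behind it; no part over 103 mm above the bench. The pin reaches 20 mm out in front of the face. A push over 25 N can shift it.
- stop_face (a point): Middle of the stop face: the +y side of the square pad (14 mm wide, 28 mm high) at the foot of the flip arm; moves with the arm. Arm down: it faces the jig's +y, 28 mm further along y than the pivot, 38 mm above the bench. A blank bearing on it has its centre 80 mm further along y, 108 mm from the pivot.
- flip (a joint): Angle of the steel flip arm (0.12 kg) hanging from the pin: 0 = down on a solid rest (cannot swing to -y); grows as its foot swings to +y and up, to 1.35 rad; falls by its weight. It fills only the strip 2 to 16 mm in front of the fence face. A blank from -y meets it 7 mm past the pivot in y, lifts it (few N), carries it at 0.85 rad, and it drops once the blank's rear end is 70 mm past the pivot.
- gouge: Bystander: turning gouge with a dark wooden handle, 370 mm long, lying beyond the fence. Origin under its middle.
- mill: Bystander: turned wooden pepper-mill body, 115 mm tall, 56 mm wide, standing to the right. Origin under its foot.
- ringbox: Bystander: turned wooden ring, 100 mm wide, 45 mm tall, standing on the left near the robot. Origin under its centre.
- disc: Bystander: round bowl blank, 130 mm wide, 50 mm tall, beyond the fence. Origin under its centre.
Not all that is in view belongs to the job. What is shaped like the blank but blue or green is not meant.

How it is judged:
By the outcome, as a careful person would: the job done as asked, in the order asked, and still so for the second after the job is handed in, with the robot touching nothing.
It also fails if it takes over 72 s, if anything falls off the work surface, if the arm or the gripper's body presses on something with over 40 N, if the wrist force passes 120 N, or if a joint passes its speed limit or range.

### The arm

A 6-joint arm with a two-finger parallel gripper is mounted at the origin on the work surface. World frame = base frame: x ahead of the robot, y to its left, z up, the work surface at z = 0. Lengths are in m, angles in degrees, forces in N, time in s.
With the tool pointing down it reaches from about 0.375 to 0.9 m from the base axis. Payload 3.1 kg.
Tool frame: the origin (TCP) lies at the very end of the fingers, on their centre line; the grasp point (between the pads) lies bot.grip_point_offset behind it (bot.grip_point_offset is the distance from the TCP to the grasp point, in m); z points along the fingers, y is the line along which they close (so a half turn about z gives the same grasp; the last joint's range is limited). The gripper opens to 87 mm and grips with 3 to 60 N. Pads are 19 mm wide; open, the fingers measure 117 mm over their backs; the gripper's body (75 mm by 190 mm) begins 51 mm behind the grasp point.
Start: joints at [62.596, 30.224, 82.088, -0, 67.689, -10.227], TCP at [0.185, 0.597, 0.223] pointing down, gripper open.
Joint ranges: [-176.69, 176.69], [-43.24, 126.21], [12.49, 139.97], [-82, 262], [0, 151.66], [-163.58, 163.58]. Speed limits (degrees/s): [159.86, 159.86, 180, 180, 180, 180].

### API

Orientations are given as a 3x3 rotation matrix whose columns are the frame's x, y, z axes.
In Python, from rig import bot, viewer, ticket gives the robot as it stands.
- The arm moves only by the tool servo_tool, never from a script. Its argument "targets" is a list of rows, each an object with "offset": the shift along the tool's x, y, z in m, a list of three; "dr": the turn, a rotation vector about the tool's x, y, z in degrees, a list of three. In form: [{"offset": [x, y, z], "dr": [ax, ay, az]}, ...]. A call has 1 to 20 rows; each row is the pose to reach, as a shift and turn from the pose commanded when the call began, along the tool's axes at that moment; what a row does not reach only later rows make up. A row lasts 1/12 s, in which the tool goes at most 41.7 mm and 7.16 degrees, less where a joint would pass 70% of its speed; a pose out of reach is approached as far as the arm can. A call with a gripper value outside its range is refused whole. "gripper" is the gripper command: -1 is fully open, 1 is shut, values between are in proportion, set as the call begins (left out, the last holds). The fingers move at their own pace and stop on an object; the grip force is fixed at half the most. Time passes only in rows, so rows that repeat a pose let the fingers close. It gives the time, the measured TCP pose, the force, the opening and the grip force at its end, in the units of the state.
- bot.read_state(): the state, without advancing time (a new reading comes with each control period).
- viewer.capture(name): name is "scene" or "top" or "wrist"; returns a dict with "color" (420x560x3 uint8, red, green, blue), "camera_matrix" (3x3 intrinsics, pixels), "k1" (the pictures are not rectified: a ray, as slopes to the right and down, at radius r is drawn at 1 + k1 r^2 times it, then the intrinsics apply), "R" (3x3) and "t" (3): a world point X has camera coordinates R X + t. Camera axes: x right, y down, z forward; pixel columns grow to the right and rows downward; lengths in m; the calibration is good to about 2 mm. A picture is of the moment at which its call begins. There is no depth.
- ticket.hand_in(): hands the job in; it is judged then, once.
The state is a dict: "time_s": time; "joint_positions": joint angles; "qvel": joint speeds; "tau": joint torques, N m; "position": TCP position; "tcp_rot": TCP orientation; "force": force on the tool from outside, world axes, zero at the start; "moment": the same for the moment, N m; "opening": opening from 0.0 (shut) to 1.0 (fully open); "grasp_force": force on a finger pad.
Only numpy, scipy, OpenCV 4.12 (cv2) and the standard library are available. Lean on these libraries where they do the work, as an engineer would, in place of code of your own. Each camera call takes 0.05 s, during which the arm holds its last target. There are 200 camera calls.

## Working session

There is one attempt and no reset: what is moved stays moved. The work goes in short steps, Python scripts to look and compute and a tool call to move; the robot and the scene stay as the last step left them, time stands still between calls to the robot, and variables do not carry over. Pictures are saved under pics/ and viewed, at most 10 in all, crops included, and the job is handed in when it is done.

Besides the shell and the picture viewer there is one more tool, called after ">>>" in YAML: its name, and indented under it one key for each argument. servo_tool: Moves the arm, as the interface text tells. Its arguments: {"type":"object","properties":{"targets":{"type":"array"},"gripper":{"type":"number"}},"required":["targets"]}

```bash
mkdir -p pics; ls
cat > h.py <<'E'
import numpy as np, cv2
from rig import bot, viewer, ticket
def cap(n,save=None):
    c=viewer.capture(n)
    if save: cv2.imwrite('pics/'+save,c['color'][:,:,::-1])
    return c
def ray(c,u,v):
    K=c['camera_matrix'];k=float(c['k1'])
    d=np.array([k,0,0,0,0.])
    p=cv2.undistortPoints(np.array([[[u,v]]],float),K,d)[0,0]
    R=np.array(c['R']);t=np.array(c['t'])
    return -R.T@t, R.T@np.array([p[0],p[1],1])
def onz(c,u,v,z):
    o,d=ray(c,u,v); return o+d*(z-o[2])/d[2]
def tri(c1,p1,c2,p2):
    o1,d1=ray(c1,*p1);o2,d2=ray(c2,*p2)
    s=np.linalg.lstsq(np.c_[d1,-d2],o2-o1,rcond=None)[0]
    a=o1+s[0]*d1;b=o2+s[1]*d2
    return (a+b)/2,np.linalg.norm(a-b)
def proj(c,X):
    R=np.array(c['R']);t=np.array(c['t'])
    return cv2.projectPoints(np.array(X,float).reshape(-1,1,3),cv2.Rodrigues(R)[0],t,c['camera_matrix'],np.array([float(c['k1']),0,0,0,0.]))[0][:,0]
E
python3 - <<'E'
from h import *
for n in ("top","scene"):
    c=cap(n,n+'1.png'); print(n,-np.array(c['R']).T@c['t'],c['camera_matrix'][0],c['k1'])
s=bot.read_state();print(s);print(bot.grip_point_offset)
E
```

```text
pics
top [ 0.36113148 -0.13037797  1.11537488] [395.46139093   0.         285.09914707] 0.011068544633734948
scene [ 1.22438521 -1.00096899  0.97766724] [417.40837831   0.         286.740533  ] -0.018728021441444923
{'time_s': 0.1, 'joint_positions': array([ 6.25953317e+01,  3.02726338e+01,  8.21485568e+01, -1.21396342e-03,
        6.76876108e+01, -1.02246731e+01]), 'qvel': array([-0.00931183, -0.12663758, -0.14969956, -0.02131043,  0.06381182,
       -0.01522959]), 'tau': array([-1.95334810e-04, -4.40987349e+01, -1.77150822e+01,  6.35039457e-02,
        5.34673047e-02, -3.01726413e-05]), 'position': array([0.18425776, 0.59654705, 0.22168296]), 'tcp_rot': array([[-9.55383796e-01,  2.95365992e-01, -8.56627647e-04],
       [ 2.95367063e-01,  9.55382345e-01, -1.69485905e-03],
       [ 3.17803205e-04, -1.87226047e-03, -9.99998197e-01]]), 'force': array([ 0.62712673,  0.72946955, -0.5332376 ]), 'moment': array([ 0.03029186, -0.07791779, -0.00136879]), 'grasp_force': 0.0, 'opening': 0.9977193932720901}
0.0187
```

View pics/top1.png

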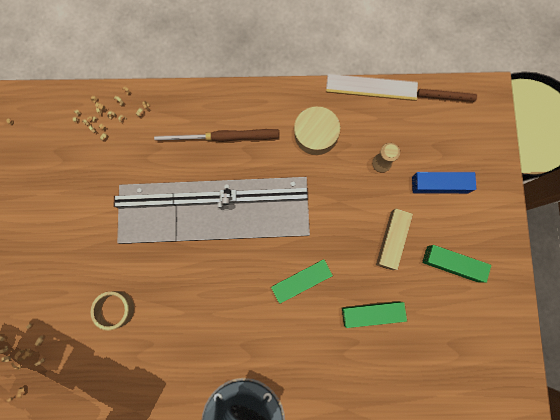

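View pics/scene1.png

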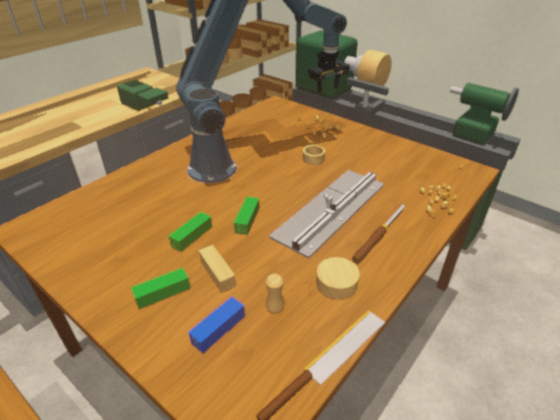

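Top picture: the jig spans (115–310, 178–243), with the fence along row ~197, the kerf at column 175 and the carriage near (227,196). The pale blank is at (396,239). The scene picture shows the same layout, with the stop down at (328,200).

Run:
```python
from h import *
c=cap('top');im=c['color'];hsv=cv2.cvtColor(im,cv2.COLOR_RGB2HSV)
a=im[165:255,105:320]; a=cv2.resize(a,None,fx=3.7,fy=3.7,interpolation=cv2.INTER_CUBIC)
cv2.imwrite('pics/crop_jig.png',a[:,:,::-1])
# blank
print('blank hsv',hsv[239,396],'wood',hsv[239,350],'base',hsv[225,200])
m=((abs(hsv[:,:,0].astype(int)-int(hsv[239,396,0]))<6)&(hsv[:,:,1]<hsv[239,350,1]-40)&(hsv[:,:,2]>140)).astype(np.uint8)
n,l,st,ce=cv2.connectedComponentsWithStats(m)
k=l[239,396];cn=cv2.findContours((l==k).astype(np.uint8),0,1)[0][0]
r=cv2.minAreaRect(cn);print(r,st[k]);b=cv2.boxPoints(r)
P=np.array([onz(c,*p,0.05) for p in b]);print(b,P.round(4),P.mean(0),[np.linalg.norm(P[i]-P[i-1]) for i in range(4)])
# base
m=((hsv[:,:,1]<60)).astype(np.uint8); m[:170]=0;m[250:]=0;m[:,:110]=0;m[:,315:]=0
# front edge by column
pts=[]
for u in range(125,303,4):
    col=np.where(m[200:250,u])[0]; pts.append((u,200+col.max()+.5))
W=np.array([onz(c,*p,0.012) for p in pts]);f=np.polyfit(W[:,1],W[:,0],1);print('front edge x=%f*y+%f'%tuple(f),np.std(W[:,0]-np.polyval(f,W[:,1])))
for v in (215,222,229,234):
    q=np.where(m[v,105:320])[0]+105; print(v,onz(c,q.min()-.5,v,.012),onz(c,q.max()+.5,v,.012))
```

```text
blank hsv [ 25  82 192] wood [ 14 148 159] base [ 14  29 166]
((395.5515441894531, 238.5143280029297), (19.002716064453125, 58.18578338623047), 15.52410888671875) [ 380  209   33   60 1069]
[[378.6103  264.00287]
 [394.18335 207.93982]
 [412.4928  213.02579]
 [396.91974 269.08884]] [[ 0.4018 -0.3666  0.05  ]
 [ 0.553  -0.4166  0.05  ]
 [ 0.5382 -0.4653  0.05  ]
 [ 0.3878 -0.4144  0.05  ]] [ 0.47018594 -0.41573775  0.05      ] [np.float64(0.0497417453163929), np.float64(0.15926806209461655), np.float64(0.05088753954653165), np.float64(0.1588263870594474)]
front edge x=-0.029437*y+0.480460 0.0007946433641328349
215 [0.55015876 0.3571068  0.012     ] [ 0.54284779 -0.1846569   0.012     ]
222 [0.53006594 0.35590802 0.012     ] [ 0.52286169 -0.18423157  0.012     ]
229 [0.51009362 0.35471316 0.012     ] [ 0.502995   -0.18380833  0.012     ]
234 [0.49590108 0.35386209 0.012     ] [ 0.48884142 -0.18630794  0.012     ]
```

View pics/crop_jig.png

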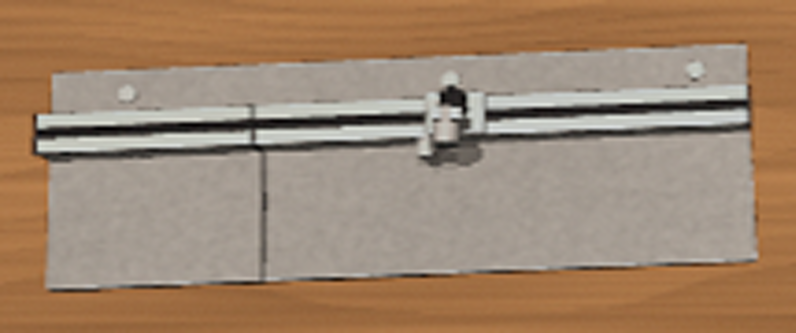

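Run:
```python
from h import *
c=cap('top');g=cv2.cvtColor(c['color'],cv2.COLOR_RGB2GRAY).astype(float)
px=lambda U,V:((U+.5)/3.7-.5+105,(V+.5)/3.7-.5+165)
th=np.arctan(.0294);yj=np.array([-np.sin(th),np.cos(th)]);xj=np.array([np.cos(th),np.sin(th)])
O=np.array([.5797,.0291]);J=lambda P:(round((P[:2]-O)@xj*1e3,1),round((P[:2]-O)@yj*1e3,1))
print('kerf front',J(onz(c,*px(263,281),.012)),'kerf at fence top',J(onz(c,*px(252,112),.042)),J(onz(c,*px(262,150),.012)))
for U,V in((40,152),(150,148),(350,141),(600,134),(740,128)): print('front top edge',J(onz(c,*px(U,V),.042)))
for U,V in((36,115),(745,87)): print('rear top edge',J(onz(c,*px(U,V),.042)))
print('carriage',J(onz(c,*px(428,115),.055)),J(onz(c,*px(486,105),.055)))
print('pad left',J(onz(c,*px(419,150),.05)),J(onz(c,*px(419,150),.04)))
s=cap('scene');im=s['color'][160:260,260:400];cv2.imwrite('pics/crop_s.png',cv2.resize(im,None,fx=5.5,fy=5.5,interpolation=cv2.INTER_CUBIC)[:,:,::-1])
for q in (10,20,30,40,50):
  P=O+.001*(-9*xj+q*yj);print(q,(proj(s,[*P,.094])[0]-[260,160])*5.5,(proj(c,[*P,.094])[0]-[105,165])*3.7)
```

```text
kerf front (np.float64(-99.8), np.float64(163.0)) kerf at fence top (np.float64(24.8), np.float64(163.4)) (np.float64(1.4), np.float64(164.3))
front top edge (np.float64(1.0), np.float64(322.1))
front top edge (np.float64(0.5), np.float64(239.7))
front top edge (np.float64(-0.6), np.float64(89.7))
front top edge (np.float64(-3.4), np.float64(-97.7))
front top edge (np.float64(-3.4), np.float64(-202.5))
rear top edge (np.float64(29.5), np.float64(326.0))
rear top edge (np.float64(27.9), np.float64(-207.8))
carriage (np.float64(13.8), np.float64(28.8)) (np.float64(19.6), np.float64(-14.4))
pad left (np.float64(-11.3), np.float64(36.7)) (np.float64(-9.3), np.float64(38.5))
10 [358.72569322 195.7310984 ] [443.8555756  132.28127387]
20 [367.00987234 188.66701417] [429.85028902 132.8754906 ]
30 [375.22471991 181.66196267] [415.84508427 133.46958935]
40 [383.37108244 174.71522425] [401.83987645 134.06357379]
50 [391.44979304 167.8260906 ] [387.83458071 134.65744755]
```

View pics/crop_s.png

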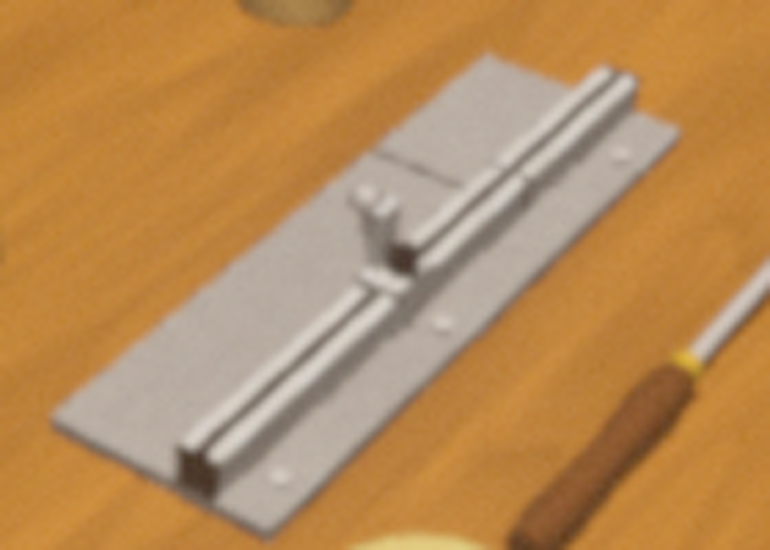

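The blank measures 160 x 50 mm at the 50 mm plane, as it should. The pin shows at about (360,197) in the scene crop and (445,132) in the jig crop, which puts the pivot at y ≈ +9 mm of the jig. Next I go over the jig on the way, for a closer wrist look.

```bash
cat >> h.py <<'E'
def off(*targets):
    """targets: (x,y,z,yaw of tool y in deg or None) -> tool-frame offset (m) and turn about tool z"""
    s=bot.read_state();R=np.array(s['tcp_rot']);p=np.array(s['position'])
    yaw0=np.degrees(np.arctan2(R[1,1],R[0,1]))
    for x,y,z,w in targets:
        print('offset',(R.T@(np.array([x,y,z])-p)).round(4),'drz',None if w is None else round(yaw0-w,2))
E
python3 -c "
from h import *
off((.45,.10,.30,72),(.47,-.416,.15,71.7))"
```

```text
offset [-0.4005 -0.3963 -0.0776] drz 0.82
offset [-0.572  -0.8832  0.0729] drz 1.12
```

>>> servo_tool:
  targets:
    - {"offset": [-0.03,-0.03,-0.006],"dr": [0,0,0]}
    - {"offset": [-0.06,-0.06,-0.012],"dr": [0,0,0]}
    - {"offset": [-0.09,-0.09,-0.018],"dr": [0,0,0]}
    - {"offset": [-0.12,-0.12,-0.024],"dr": [0,0,0]}
    - {"offset": [-0.15,-0.15,-0.03],"dr": [0,0,0]}
    - {"offset": [-0.18,-0.18,-0.036],"dr": [0,0,0]}
    - {"offset": [-0.21,-0.21,-0.042],"dr": [0,0,0]}
    - {"offset": [-0.24,-0.24,-0.048],"dr": [0,0,0]}
    - {"offset": [-0.27,-0.27,-0.054],"dr": [0,0,0]}
    - {"offset": [-0.3,-0.3,-0.06],"dr": [0,0,0]}
    - {"offset": [-0.33,-0.33,-0.066],"dr": [0,0,0]}
    - {"offset": [-0.36,-0.36,-0.072],"dr": [0,0,0]}
    - {"offset": [-0.38,-0.38,-0.076],"dr": [0,0,0]}
    - {"offset": [-0.4,-0.396,-0.078],"dr": [0,0,0]}
    - {"offset": [-0.4,-0.396,-0.078],"dr": [0,0,0]}
    - {"offset": [-0.4,-0.396,-0.078],"dr": [0,0,0]}
  gripper: -1

```text
time_s: 1.58
position: [0.4503, 0.0995, 0.3005]
tcp_rot: [[-0.954, 0.299, -0.0], [0.299, 0.954, 0.0], [0.0, 0.0, -1.0]]
force: [-0.3, 0.6, -1.0]
opening: 1.002
grasp_force: 0.0
```

```bash
python3 -c "
from h import *
c=cap('wrist','w1.png'); print(-np.array(c['R']).T@c['t'],c['camera_matrix'],c['k1'],np.array(c['R'])[2])
off((.47,-.416,.15,71.7))"
```

```text
[0.38473552 0.12049126 0.46197994] [[362.56396244   0.         286.02595041]
 [  0.         362.56396244 208.43614511]
 [  0.           0.           1.        ]] -0.007997938111955767 [ 0.2386178  -0.07501937 -0.96821157]
offset [-0.1733 -0.4872  0.1499] drz 1.04
```

View pics/w1.png

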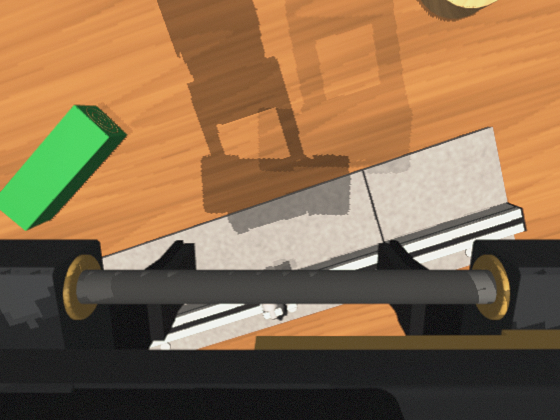

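The wrist picture shows the base's front edge from (104,257) to the corner (493,127). The kerf runs from (362,170) to (383,243), and the pin is near (270,268), partly behind the gripper.

Run:
```python
from h import *
c=cap('wrist');im=c['color'];hsv=cv2.cvtColor(im,cv2.COLOR_RGB2HSV)
pts=[]
for u in list(range(110,195,5))+list(range(372,486,5)):
    s=hsv[:,u,1].astype(int);r=257-(u-104)*130/389
    rr=np.arange(int(r)-10,int(r)+11); d=s[rr]
    i=np.where((d[:-1]>=90)&(d[1:]<90))[0]
    if len(i): k=i[-1];pts.append((u,rr[k]+(d[k]-90)/(d[k]-d[k+1])))
W=np.array([onz(c,*p,.012) for p in pts]);f=np.polyfit(W[:,1],W[:,0],1);res=W[:,0]-np.polyval(f,W[:,1])
for _ in range(3):
    k=abs(res)<2*res.std();W=W[k];f=np.polyfit(W[:,1],W[:,0],1);res=W[:,0]-np.polyval(f,W[:,1])
print(f,res.std(),W[:,1].min(),W[:,1].max(),len(W))
th=np.arctan(-f[0]);yj=np.array([-np.sin(th),np.cos(th)]);xj=np.array([np.cos(th),np.sin(th)])
print('kerf',onz(c,362,170,.012),onz(c,383,243,.012),'corner',onz(c,493,127,.012))
for u in (420,450,480):print(u,[tuple(int(a) for a in im[v,u]) for v in range(int(243-(u-383)*.334)-12,int(243-(u-383)*.334)+18,2)],int(243-(u-383)*.334)-12)
g=im[225:345,150:400];cv2.imwrite('pics/w1c.png',cv2.resize(g,None,fx=3,fy=3,interpolation=cv2.INTER_CUBIC)[:,:,::-1])
# top camera: fence rear/front & base rear gradients
c=cap('top');g=cv2.cvtColor(c['color'],cv2.COLOR_RGB2HSV)[:,:,1].astype(float)
for nm,(v0,v1) in {'front':(246.7,0),}.items(): pass
fr=[];re=[]
for u in list(range(125,200,3))+list(range(250,303,3)):
    for L,rng,sg in((fr,range(232,250),1),(re,range(170,192),-1)):
        d=[g[v+1,u]-g[v,u] for v in rng]; d=np.array(d)*sg; d[d<10]=0
        if d.sum()>0: L.append((u,(d*(np.array(list(rng))+.5)).sum()/d.sum()))
for L in(fr,re):
    W=np.array([onz(c,*p,.012) for p in L]);f=np.polyfit(W[:,1],W[:,0],1);print('top',f,np.std(W[:,0]-np.polyval(f,W[:,1])))
```

```text
[-0.02912647  0.48076007] 9.244729644261798e-05 -0.15509201051037533 0.33755143632659246 34
kerf [0.47502651 0.19202941 0.012     ] [0.57675145 0.19456266 0.012     ] corner [0.4712927  0.35712585 0.012     ]
420 [(218, 209, 195), (217, 206, 192), (219, 211, 197), (214, 204, 189), (213, 201, 186), (215, 202, 189), (201, 189, 176), (112, 107, 101), (102, 97, 94), (101, 99, 93), (63, 61, 60), (95, 93, 87), (242, 241, 235), (242, 243, 239), (241, 243, 238)] 218
450 [(215, 203, 191), (214, 202, 188), (217, 208, 192), (220, 211, 197), (218, 207, 193), (219, 210, 194), (226, 218, 204), (117, 110, 105), (100, 96, 90), (97, 95, 92), (80, 77, 74), (99, 97, 94), (164, 164, 155), (243, 244, 240), (241, 242, 236)] 208
480 [(216, 205, 189), (212, 200, 185), (214, 201, 189), (220, 209, 197), (220, 212, 197), (220, 210, 197), (213, 200, 187), (181, 170, 159), (102, 98, 93), (104, 102, 97), (95, 90, 86), (83, 82, 78), (142, 141, 132), (243, 246, 242), (242, 242, 238)] 198
top [-0.02681051  0.48052865] 0.0064607223392600275
top [-0.01882194  0.64693367] 0.0014475449360807663
```

View pics/w1c.png

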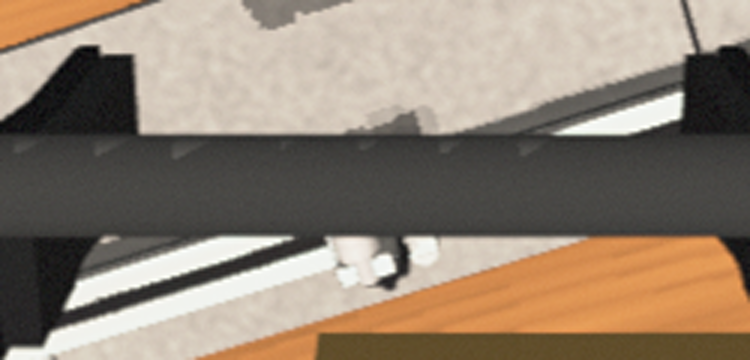

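The jig angle comes out at tan 0.0291 in both views, with origin ≈ (0.580, 0.030) and pivot at y ≈ +9 mm. Now to the blank.

>>> servo_tool:
  targets:
    - {"offset": [-0.01,-0.03,0.01],"dr": [0,0,0]}
    - {"offset": [-0.023,-0.065,0.02],"dr": [0,0,0.5]}
    - {"offset": [-0.036,-0.1,0.03],"dr": [0,0,1]}
    - {"offset": [-0.048,-0.135,0.042],"dr": [0,0,1.2]}
    - {"offset": [-0.06,-0.17,0.052],"dr": [0,0,1.2]}
    - {"offset": [-0.073,-0.205,0.063],"dr": [0,0,1.2]}
    - {"offset": [-0.085,-0.24,0.074],"dr": [0,0,1.2]}
    - {"offset": [-0.098,-0.275,0.085],"dr": [0,0,1.2]}
    - {"offset": [-0.11,-0.31,0.095],"dr": [0,0,1.2]}
    - {"offset": [-0.123,-0.345,0.106],"dr": [0,0,1.2]}
    - {"offset": [-0.135,-0.38,0.117],"dr": [0,0,1.2]}
    - {"offset": [-0.148,-0.415,0.128],"dr": [0,0,1.2]}
    - {"offset": [-0.16,-0.45,0.14],"dr": [0,0,1.2]}
    - {"offset": [-0.17,-0.475,0.147],"dr": [0,0,1.2]}
    - {"offset": [-0.1733,-0.487,0.15],"dr": [0,0,1.2]}
    - {"offset": [-0.1733,-0.487,0.15],"dr": [0,0,1.2]}
    - {"offset": [-0.1733,-0.487,0.15],"dr": [0,0,1.2]}

```text
time_s: 3.15
position: [0.4716, -0.4137, 0.1502]
tcp_rot: [[-0.949, 0.315, -0.001], [0.315, 0.949, 0.002], [0.002, 0.002, -1.0]]
force: [-0.7, 0.7, -0.3]
opening: 1.002
grasp_force: 0.0
```

Run:
```python
from h import *
c=cap('top');hsv=cv2.cvtColor(c['color'],cv2.COLOR_RGB2HSV)
w=cap('wrist','w2.png')
off((.4702,-.4157,.012,71.5))
```

```text
offset [ 0.0005 -0.0032  0.139 ] drz 0.24
```

View pics/w2.png

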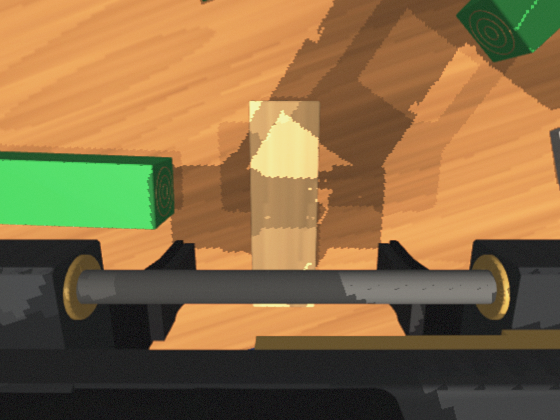

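The wrist view has the blank parallel and centred between the fingers (columns 249–320). The green block's end at column 173 is well clear. I descend and grip.

>>> servo_tool:
  targets:
    - {"offset": [0,-0.001,0.03],"dr": [0,0,0]}
    - {"offset": [0,-0.002,0.06],"dr": [0,0,0]}
    - {"offset": [0,-0.002,0.09],"dr": [0,0,0]}
    - {"offset": [0,-0.002,0.115],"dr": [0,0,0]}
    - {"offset": [0,-0.002,0.13],"dr": [0,0,0]}
    - {"offset": [0,-0.002,0.138],"dr": [0,0,0]}
    - {"offset": [0,-0.002,0.138],"dr": [0,0,0]}

```text
time_s: 3.83
position: [0.4705, -0.4151, 0.0115]
tcp_rot: [[-0.95, 0.314, -0.002], [0.314, 0.95, 0.003], [0.003, 0.002, -1.0]]
force: [-0.1, -0.1, 0.1]
opening: 0.997
grasp_force: 0.0
```

>>> servo_tool:
  targets:
    - {"offset": [0,0,0],"dr": [0,0,0]}
    - {"offset": [0,0,0],"dr": [0,0,0]}
    - {"offset": [0,0,0],"dr": [0,0,0]}
    - {"offset": [0,0,0],"dr": [0,0,0]}
    - {"offset": [0,0,0],"dr": [0,0,0]}
    - {"offset": [0,0,0],"dr": [0,0,0]}
    - {"offset": [0,0,0],"dr": [0,0,0]}
    - {"offset": [0,0,0],"dr": [0,0,0]}
  gripper: 1

```text
time_s: 4.5
position: [0.471, -0.417, 0.013]
tcp_rot: [[-0.949, 0.316, 0.0], [0.316, 0.949, 0.001], [0.0, 0.001, -1.0]]
force: [1.7, 3.2, 4.8]
opening: 0.572
grasp_force: 30.0
```

>>> servo_tool:
  targets:
    - {"offset": [0,0,-0.02],"dr": [0,0,0]}
    - {"offset": [0,0,-0.05],"dr": [0,0,0]}
    - {"offset": [0,0,-0.08],"dr": [0,0,0]}
    - {"offset": [0,0,-0.1],"dr": [0,0,0]}
    - {"offset": [0,0,-0.1],"dr": [0,0,0]}

```text
time_s: 4.92
position: [0.4727, -0.4205, 0.1166]
tcp_rot: [[-0.949, 0.315, 0.005], [0.315, 0.949, -0.008], [-0.007, -0.006, -1.0]]
force: [0.1, -0.7, -2.3]
opening: 0.572
grasp_force: 30.0
```

Run:
```python
from h import *
s=bot.read_state();print(s['time_s'],s['position'],s['opening'],s['grasp_force'],s['force'])
xj=np.array([.9996,.0291]);yj=np.array([-.0291,.9996]);O=np.array([.580,.0297])
P=O-.060*xj+(.009-.115)*yj;print(P); off((*P,.10,1.67),(*P,.0265,1.67))
```

```text
4.9167 [ 0.47269308 -0.42050218  0.11664174] 0.5720364566436588 29.992746964016987 [ 0.05893662 -0.72664327 -2.33607225]
[ 0.5231086 -0.0780036]
offset [0.0601 0.341  0.0143] drz 69.97
offset [0.0607 0.3414 0.0878] drz 69.97
```

>>> servo_tool:
  targets:
    - {"offset": [0.005,0.025,0],"dr": [0,0,5]}
    - {"offset": [0.01,0.055,0],"dr": [0,0,11]}
    - {"offset": [0.015,0.085,0],"dr": [0,0,17]}
    - {"offset": [0.02,0.115,0],"dr": [0,0,23]}
    - {"offset": [0.025,0.145,0],"dr": [0,0,29]}
    - {"offset": [0.03,0.175,0],"dr": [0,0,35]}
    - {"offset": [0.036,0.205,0.002],"dr": [0,0,41]}
    - {"offset": [0.041,0.235,0.004],"dr": [0,0,47]}
    - {"offset": [0.046,0.265,0.006],"dr": [0,0,53]}
    - {"offset": [0.051,0.29,0.008],"dr": [0,0,59]}
    - {"offset": [0.055,0.313,0.01],"dr": [0,0,65]}
    - {"offset": [0.059,0.332,0.012],"dr": [0,0,69]}
    - {"offset": [0.06,0.34,0.014],"dr": [0,0,70]}
    - {"offset": [0.06,0.34,0.014],"dr": [0,0,70]}
    - {"offset": [0.06,0.34,0.014],"dr": [0,0,70]}

```text
time_s: 6.17
position: [0.5203, -0.0758, 0.0972]
tcp_rot: [[-0.03, 1.0, -0.002], [1.0, 0.03, 0.0], [0.0, -0.002, -1.0]]
force: [0.3, 0.3, -2.5]
opening: 0.573
grasp_force: 30.0
```

Run:
```python
from h import *
s=bot.read_state();print(s['time_s'],s['position'],s['qvel'].round(2))
xj=np.array([.9996,.0291]);yj=np.array([-.0291,.9996]);O=np.array([.580,.0297])
P=O-.060*xj+(.009-.115)*yj; off((*P,.10,1.67),(*P,.0265,1.67))
```

```text
6.1667 [ 0.52028369 -0.07575036  0.0971861 ] [-1.42 -0.57 -0.88 -0.12  0.14 -0.14]
offset [-0.0023  0.0027 -0.0028] drz 0.07
offset [-0.0024  0.0029  0.0707] drz 0.07
```

>>> servo_tool:
  targets:
    - {"offset": [-0.001,0.001,0.02],"dr": [0,0,0]}
    - {"offset": [-0.002,0.002,0.04],"dr": [0,0,0]}
    - {"offset": [-0.002,0.002,0.055],"dr": [0,0,0]}
    - {"offset": [-0.002,0.002,0.063],"dr": [0,0,0]}
    - {"offset": [-0.002,0.002,0.067],"dr": [0,0,0]}
    - {"offset": [-0.002,0.002,0.069],"dr": [0,0,0]}
    - {"offset": [-0.002,0.002,0.07],"dr": [0,0,0]}
    - {"offset": [-0.002,0.002,0.071],"dr": [0,0,0]}
    - {"offset": [-0.002,0.002,0.071],"dr": [0,0,0]}

```text
time_s: 6.92
position: [0.5236, -0.0783, 0.0281]
tcp_rot: [[-0.028, 1.0, 0.001], [1.0, 0.028, -0.0], [-0.001, 0.001, -1.0]]
force: [0.1, -0.1, -2.8]
opening: 0.573
grasp_force: 30.0
```

Run:
```python
from h import *
c=cap('top','t2.png');cv2.imwrite('pics/t2c.png',cv2.resize(c['color'][165:260,105:320],None,fx=3.7,fy=3.7,interpolation=cv2.INTER_CUBIC)[:,:,::-1])
s=bot.read_state();print(s['position'],s['force'])
```

```text
[ 0.52362487 -0.0782294   0.02817796] [ 0.1419634  -0.24167045 -1.71940245]
```

View pics/t2c.png

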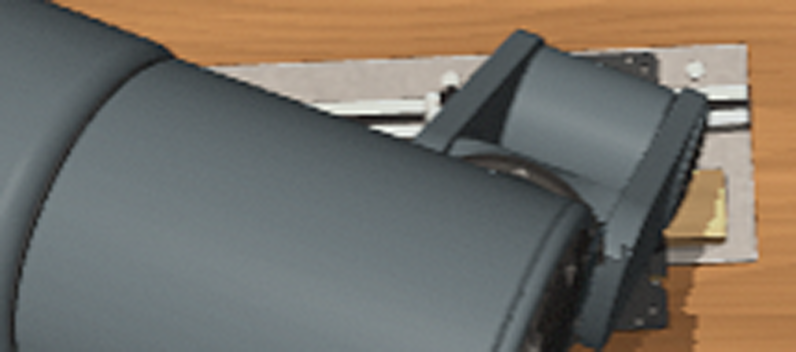

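The arm hides most of it, but the blank's rear end shows at crop (725,170–240), clear of the fence and on the base. I lower the last few mm and release.

>>> servo_tool:
  targets:
    - {"offset": [0,0,0.001],"dr": [0,0,0]}
    - {"offset": [0,0,0.002],"dr": [0,0,0]}
    - {"offset": [0,0,0.002],"dr": [0,0,0]}

```text
time_s: 7.22
position: [0.5232, -0.078, 0.0257]
tcp_rot: [[-0.029, 1.0, 0.0], [1.0, 0.029, -0.0], [-0.0, 0.0, -1.0]]
force: [-0.8, -1.4, -2.3]
opening: 0.572
grasp_force: 30.0
```

>>> servo_tool:
  targets:
    - {"offset": [0,0,0.0],"dr": [0,0,0]}
    - {"offset": [0,0,0],"dr": [0,0,0]}
    - {"offset": [0,0,0],"dr": [0,0,0]}
    - {"offset": [0,0,0],"dr": [0,0,0]}
  gripper: -0.47

```text
time_s: 7.55
position: [0.5235, -0.0782, 0.0258]
tcp_rot: [[-0.028, 1.0, 0.001], [1.0, 0.028, -0.0], [-0.0, 0.001, -1.0]]
force: [-0.0, -0.3, -0.5]
opening: 0.716
grasp_force: 0.0
```

>>> servo_tool:
  targets:
    - {"offset": [0,0,-0.01],"dr": [0,0,0]}
    - {"offset": [0,0,-0.02],"dr": [0,0,0]}
    - {"offset": [0,0,-0.022],"dr": [0,0,0]}
    - {"offset": [0,0,-0.022],"dr": [0,0,0]}

```text
time_s: 7.88
position: [0.5242, -0.0784, 0.049]
tcp_rot: [[-0.028, 1.0, 0.003], [1.0, 0.028, -0.001], [-0.001, 0.003, -1.0]]
force: [0.2, -0.4, 0.1]
opening: 0.735
grasp_force: 0.0
```

>>> servo_tool:
  targets:
    - {"offset": [0,0.006,0.001],"dr": [0,0,0]}
    - {"offset": [0,0.012,0.001],"dr": [0,0,0]}
    - {"offset": [0,0.018,0.001],"dr": [0,0,0]}
    - {"offset": [0,0.024,0.001],"dr": [0,0,0]}
    - {"offset": [0,0.03,0.001],"dr": [0,0,0]}
    - {"offset": [0,0.034,0.001],"dr": [0,0,0]}
    - {"offset": [0,0.037,0.001],"dr": [0,0,0]}
    - {"offset": [0,0.039,0.001],"dr": [0,0,0]}
    - {"offset": [0,0.039,0.001],"dr": [0,0,0]}

```text
time_s: 8.63
position: [0.5633, -0.0771, 0.0464]
tcp_rot: [[-0.028, 1.0, 0.002], [1.0, 0.028, -0.0], [-0.0, 0.002, -1.0]]
force: [0.8, 0.0, 0.3]
opening: 0.734
grasp_force: 0.0
```

>>> servo_tool:
  targets:
    - {"offset": [0,0.001,0],"dr": [0,0,0]}
    - {"offset": [0,0.002,0],"dr": [0,0,0]}
    - {"offset": [0,0.0025,0],"dr": [0,0,0]}
    - {"offset": [0,0.0025,0],"dr": [0,0,0]}

```text
time_s: 8.97
position: [0.5646, -0.0769, 0.0465]
tcp_rot: [[-0.028, 1.0, -0.0], [1.0, 0.028, 0.0], [0.0, -0.0, -1.0]]
force: [-2.0, -0.2, -0.7]
opening: 0.736
grasp_force: 0.8
```

>>> servo_tool:
  targets:
    - {"offset": [0,0.001,0],"dr": [0,0,0]}
    - {"offset": [0,0.002,0],"dr": [0,0,0]}
    - {"offset": [0,0.002,0],"dr": [0,0,0]}

```text
time_s: 9.22
position: [0.5669, -0.0768, 0.0466]
tcp_rot: [[-0.028, 1.0, 0.0], [1.0, 0.028, 0.0], [0.0, 0.0, -1.0]]
force: [-1.6, -0.2, -1.4]
opening: 0.737
grasp_force: 0.7
```

Still sliding freely; I continue.

>>> servo_tool:
  targets:
    - {"offset": [0,0.001,0],"dr": [0,0,0]}
    - {"offset": [0,0.002,0],"dr": [0,0,0]}
    - {"offset": [0,0.003,0],"dr": [0,0,0]}
    - {"offset": [0,0.003,0],"dr": [0,0,0]}

```text
time_s: 9.55
position: [0.568, -0.0767, 0.0464]
tcp_rot: [[-0.029, 1.0, -0.004], [1.0, 0.029, 0.0], [0.0, -0.004, -1.0]]
force: [-5.7, -1.5, 2.0]
opening: 0.74
grasp_force: 2.5
```

Run:
```python
from h import *
s=bot.read_state();print(s['position'],s['force'])
c=cap('top','t3.png');cv2.imwrite('pics/t3c.png',cv2.resize(c['color'][165:260,105:320],None,fx=3.7,fy=3.7,interpolation=cv2.INTER_CUBIC)[:,:,::-1])
```

```text
[ 0.56797766 -0.0767458   0.0463584 ] [-5.70854957 -1.5026276   1.96380763]
```

>>> servo_tool:
  targets:
    - {"offset": [0,0.001,0],"dr": [0,0,0]}
    - {"offset": [0,0.002,0],"dr": [0,0,0]}
    - {"offset": [0,0.002,0],"dr": [0,0,0]}
    - {"offset": [0,0.002,0],"dr": [0,0,0]}

```text
time_s: 9.93
position: [0.5679, -0.0767, 0.0462]
tcp_rot: [[-0.03, 1.0, -0.008], [1.0, 0.03, 0.001], [0.001, -0.008, -1.0]]
force: [-8.6, -3.4, 4.0]
opening: 0.731
grasp_force: 4.1
```

>>> servo_tool:
  targets:
    - {"offset": [0,-0.005,0],"dr": [0,0,0]}
    - {"offset": [0,-0.009,0],"dr": [0,0,0]}
    - {"offset": [0,-0.009,-0.015],"dr": [0,0,0]}
    - {"offset": [0,-0.009,-0.035],"dr": [0,0,0]}
    - {"offset": [-0.02,-0.012,-0.04],"dr": [0,0,0]}
    - {"offset": [-0.055,-0.018,-0.04],"dr": [0,0,0]}
    - {"offset": [-0.09,-0.024,-0.04],"dr": [0,0,0]}
    - {"offset": [-0.115,-0.026,-0.04],"dr": [0,0,0]}
    - {"offset": [-0.12,-0.026,-0.04],"dr": [0,0,0]}
    - {"offset": [-0.12,-0.026,-0.04],"dr": [0,0,0]}

```text
time_s: 10.77
position: [0.5503, -0.1999, 0.087]
tcp_rot: [[-0.025, 1.0, 0.003], [1.0, 0.025, -0.002], [-0.002, 0.003, -1.0]]
force: [0.4, -0.2, -0.8]
opening: 0.735
grasp_force: 0.0
```

>>> servo_tool:
  targets:
    - {"offset": [0,0,0],"dr": [0,0,0]}
    - {"offset": [0,0,0],"dr": [0,0,0]}
    - {"offset": [0,0,0.02],"dr": [0,0,0]}
    - {"offset": [0,0,0.039],"dr": [0,0,0]}
    - {"offset": [0,0,0.039],"dr": [0,0,0]}
    - {"offset": [0,0,0.039],"dr": [0,0,0]}
    - {"offset": [0,0,0.039],"dr": [0,0,0]}
  gripper: 1

```text
time_s: 11.35
position: [0.5495, -0.1966, 0.0481]
tcp_rot: [[-0.03, 1.0, 0.0], [1.0, 0.03, -0.0], [-0.0, 0.0, -1.0]]
force: [1.4, -0.4, 0.3]
opening: 0.291
grasp_force: 0.0
```

Run:
```python
from h import *
s=bot.read_state();print(s['time_s'],s['position'],s['force'],s['opening'])
c=cap('scene');cv2.imwrite('pics/s3c.png',cv2.resize(c['color'][140:280,230:400],None,fx=4,fy=4,interpolation=cv2.INTER_CUBIC)[:,:,::-1])
```

```text
11.35 [ 0.54952355 -0.19657591  0.04806672] [ 1.3541236  -0.42780803  0.31425158] 0.29065766703196616
```

View pics/s3c.png

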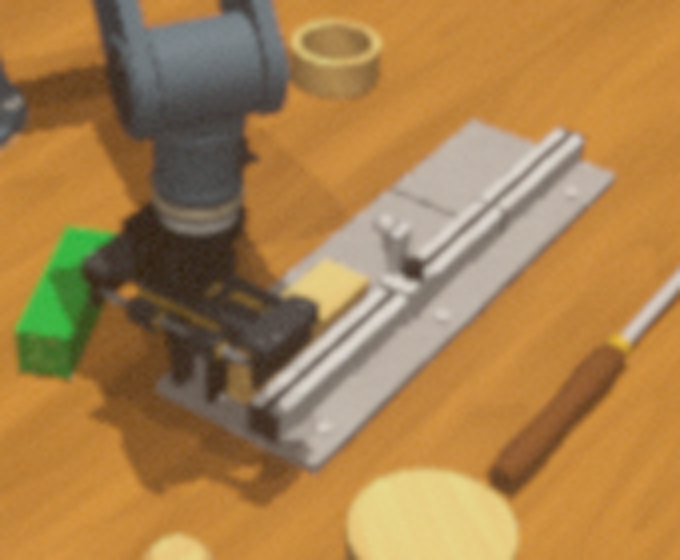

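The blank lies along the fence with the stop ahead of it at (385,222). I finish closing the fingers, shift 5 mm away from the fence, then push slowly.

>>> servo_tool:
  targets:
    - {"offset": [0,-0.003,0.001],"dr": [0,0,0]}
    - {"offset": [0,-0.005,0.001],"dr": [0,0,0]}
    - {"offset": [0,-0.005,0.001],"dr": [0,0,0]}
    - {"offset": [0,-0.005,0.001],"dr": [0,0,0]}
    - {"offset": [0,-0.005,0.001],"dr": [0,0,0]}
    - {"offset": [0.008,-0.005,0.001],"dr": [0,0,0]}
    - {"offset": [0.016,-0.005,0.001],"dr": [0,0,0]}
    - {"offset": [0.02,-0.005,0.001],"dr": [0,0,0]}
    - {"offset": [0.024,-0.005,0.001],"dr": [0,0,0]}
    - {"offset": [0.028,-0.005,0.001],"dr": [0,0,0]}
    - {"offset": [0.032,-0.005,0.001],"dr": [0,0,0]}
    - {"offset": [0.036,-0.005,0.001],"dr": [0,0,0]}
    - {"offset": [0.04,-0.005,0.001],"dr": [0,0,0]}

```text
time_s: 12.48
position: [0.5429, -0.1575, 0.0465]
tcp_rot: [[-0.028, 1.0, 0.0], [1.0, 0.028, -0.0], [-0.0, 0.0, -1.0]]
force: [-1.2, -1.5, -0.2]
opening: 0.007
grasp_force: 0.9
```

>>> servo_tool:
  targets:
    - {"offset": [0.004,0,0],"dr": [0,0,0]}
    - {"offset": [0.008,0,0],"dr": [0,0,0]}
    - {"offset": [0.012,0,0],"dr": [0,0,0]}
    - {"offset": [0.016,0,0],"dr": [0,0,0]}
    - {"offset": [0.019,0,0],"dr": [0,0,0]}
    - {"offset": [0.022,0,0],"dr": [0,0,0]}
    - {"offset": [0.025,0,0],"dr": [0,0,0]}
    - {"offset": [0.028,0,0],"dr": [0,0,0]}
    - {"offset": [0.031,0,0],"dr": [0,0,0]}
    - {"offset": [0.034,0,0],"dr": [0,0,0]}
    - {"offset": [0.037,0,0],"dr": [0,0,0]}
    - {"offset": [0.04,0,0],"dr": [0,0,0]}

```text
time_s: 13.48
position: [0.5418, -0.1174, 0.0465]
tcp_rot: [[-0.028, 1.0, -0.0], [1.0, 0.028, -0.0], [-0.0, -0.0, -1.0]]
force: [-0.3, -2.3, -0.9]
opening: 0.008
grasp_force: 1.2
```

>>> servo_tool:
  targets:
    - {"offset": [0.003,0,0],"dr": [0,0,0]}
    - {"offset": [0.006,0,0],"dr": [0,0,0]}
    - {"offset": [0.009,0,0],"dr": [0,0,0]}
    - {"offset": [0.012,0,0],"dr": [0,0,0]}
    - {"offset": [0.015,0,0],"dr": [0,0,0]}
    - {"offset": [0.018,0,0],"dr": [0,0,0]}
    - {"offset": [0.021,0,0],"dr": [0,0,0]}
    - {"offset": [0.024,0,0],"dr": [0,0,0]}

```text
time_s: 14.15
position: [0.5411, -0.0933, 0.0465]
tcp_rot: [[-0.028, 1.0, -0.0], [1.0, 0.028, 0.0], [0.0, -0.0, -1.0]]
force: [-0.6, -2.2, -1.8]
opening: 0.004
grasp_force: 1.3
```

Run:
```python
from h import *
s=bot.read_state();print(s['time_s'],s['position'],s['force'],s['opening'])
c=cap('scene');cv2.imwrite('pics/s4c.png',cv2.resize(c['color'][140:280,230:400],None,fx=4,fy=4,interpolation=cv2.INTER_CUBIC)[:,:,::-1])
```

```text
14.15 [ 0.54108174 -0.09325902  0.04653942] [-0.57123209 -2.19730154 -1.76626238] 0.0035783367382176815
```

View pics/s4c.png

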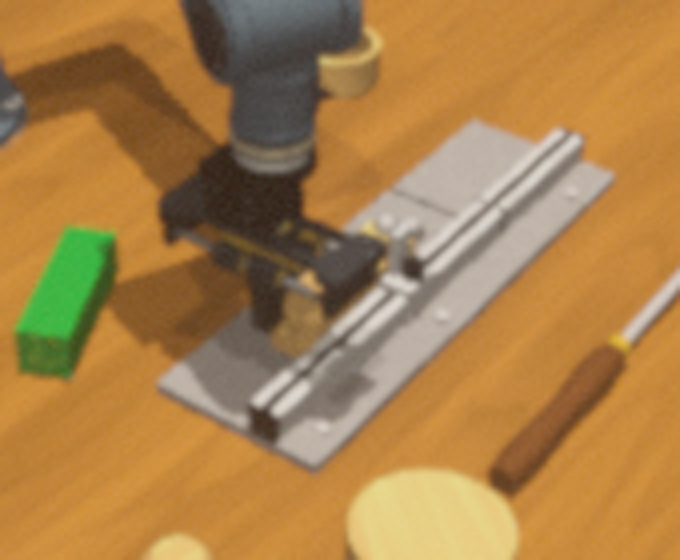

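The blank is flush and its front has gone under the stop at low force. I continue.

>>> servo_tool:
  targets:
    - {"offset": [0.004,0,0],"dr": [0,0,0]}
    - {"offset": [0.008,0,0],"dr": [0,0,0]}
    - {"offset": [0.012,0,0],"dr": [0,0,0]}
    - {"offset": [0.016,0,0],"dr": [0,0,0]}
    - {"offset": [0.02,0,0],"dr": [0,0,0]}
    - {"offset": [0.024,0,0],"dr": [0,0,0]}
    - {"offset": [0.028,0,0],"dr": [0,0,0]}
    - {"offset": [0.032,0,0],"dr": [0,0,0]}
    - {"offset": [0.036,0,0],"dr": [0,0,0]}
    - {"offset": [0.04,0,0],"dr": [0,0,0]}
    - {"offset": [0.044,0,0],"dr": [0,0,0]}
    - {"offset": [0.048,0,0],"dr": [0,0,0]}
    - {"offset": [0.052,0,0],"dr": [0,0,0]}
    - {"offset": [0.056,0,0],"dr": [0,0,0]}
    - {"offset": [0.06,0,0],"dr": [0,0,0]}

```text
time_s: 15.45
position: [0.5393, -0.0332, 0.0465]
tcp_rot: [[-0.028, 1.0, -0.0], [1.0, 0.028, 0.0], [0.0, -0.0, -1.0]]
force: [-0.8, -3.0, -0.1]
opening: 0.003
grasp_force: 1.5
```

>>> servo_tool:
  targets:
    - {"offset": [0.004,0,0],"dr": [0,0,0]}
    - {"offset": [0.008,0,0],"dr": [0,0,0]}
    - {"offset": [0.012,0,0],"dr": [0,0,0]}
    - {"offset": [0.016,0,0],"dr": [0,0,0]}
    - {"offset": [0.02,0,0],"dr": [0,0,0]}
    - {"offset": [0.024,0,0],"dr": [0,0,0]}
    - {"offset": [0.028,0,0],"dr": [0,0,0]}
    - {"offset": [0.032,0,0],"dr": [0,0,0]}
    - {"offset": [0.036,0,0],"dr": [0,0,0]}
    - {"offset": [0.04,0,0],"dr": [0,0,0]}
    - {"offset": [0.044,0,0],"dr": [0,0,0]}
    - {"offset": [0.048,0,0],"dr": [0,0,0]}
    - {"offset": [0.052,0,0],"dr": [0,0,0]}
    - {"offset": [0.056,0,0],"dr": [0,0,0]}
    - {"offset": [0.06,0,0],"dr": [0,0,0]}

```text
time_s: 16.7
position: [0.5376, 0.0268, 0.0465]
tcp_rot: [[-0.028, 1.0, -0.0], [1.0, 0.028, -0.0], [-0.0, -0.0, -1.0]]
force: [-1.7, -3.8, 1.0]
opening: 0.001
grasp_force: 1.8
```

Run:
```python
from h import *
s=bot.read_state();print(s['time_s'],s['position'],s['force'],s['opening'])
xj=np.array([.9996,.0291]);yj=np.array([-.0291,.9996]);O=np.array([.581,.0297])
c=cap('top');hsv=cv2.cvtColor(c['color'],cv2.COLOR_RGB2HSV).astype(int)
m=((abs(hsv[:,:,0]-25)<6)&(hsv[:,:,1]>50)&(hsv[:,:,1]<125)&(hsv[:,:,2]>120)).astype(np.uint8)
m[:190]=0;m[250:]=0;m[:,:110]=0;m[:,310:]=0
n,l,st,ce=cv2.connectedComponentsWithStats(m)
for k in range(1,n):
  if st[k,4]>30:
    r=cv2.minAreaRect(cv2.findContours((l==k).astype(np.uint8),0,1)[0][0])
    print(st[k],[(((P[:2]-O)@xj*1e3).round(),((P[:2]-O)@yj*1e3).round()) for P in [onz(c,*p,.062) for p in cv2.boxPoints(r)]])
```

```text
16.7 [0.53761958 0.02676849 0.0465435 ] [-1.74337915 -3.82157311  0.95072802] 0.0006113209832079809
```

>>> servo_tool:
  targets:
    - {"offset": [0.004,0,0],"dr": [0,0,0]}
    - {"offset": [0.008,0,0],"dr": [0,0,0]}
    - {"offset": [0.012,0,0],"dr": [0,0,0]}
    - {"offset": [0.016,0,0],"dr": [0,0,0]}
    - {"offset": [0.02,0,0],"dr": [0,0,0]}
    - {"offset": [0.024,0,0],"dr": [0,0,0]}
    - {"offset": [0.028,0,0],"dr": [0,0,0]}
    - {"offset": [0.032,0,0],"dr": [0,0,0]}
    - {"offset": [0.036,0,0],"dr": [0,0,0]}
    - {"offset": [0.04,0,0],"dr": [0,0,0]}
    - {"offset": [0.044,0,0],"dr": [0,0,0]}
    - {"offset": [0.048,0,0],"dr": [0,0,0]}

```text
time_s: 17.75
position: [0.5362, 0.0747, 0.0465]
tcp_rot: [[-0.028, 1.0, -0.0], [1.0, 0.028, -0.0], [-0.0, -0.0, -1.0]]
force: [-2.1, -5.0, 0.8]
opening: 0.007
grasp_force: 2.0
```

>>> servo_tool:
  targets:
    - {"offset": [0.004,0,0],"dr": [0,0,0]}
    - {"offset": [0.008,0,0],"dr": [0,0,0]}
    - {"offset": [0.012,0,0],"dr": [0,0,0]}
    - {"offset": [0.016,0,0],"dr": [0,0,0]}
    - {"offset": [0.02,0,0],"dr": [0,0,0]}
    - {"offset": [0.024,0,0],"dr": [0,0,0]}
    - {"offset": [0.028,0,0],"dr": [0,0,0]}
    - {"offset": [0.032,0,0],"dr": [0,0,0]}
    - {"offset": [0.036,0,0],"dr": [0,0,0]}
    - {"offset": [0.038,0,0],"dr": [0,0,0]}

```text
time_s: 18.58
position: [0.5351, 0.113, 0.0465]
tcp_rot: [[-0.029, 1.0, -0.0], [1.0, 0.029, 0.0], [0.0, -0.0, -1.0]]
force: [-1.6, -4.1, 1.0]
opening: 0.006
grasp_force: 2.0
```

Run:
```python
from h import *
s=bot.read_state();print(s['time_s'],s['position'],s['force'])
xj=np.array([.9996,.0291]);yj=np.array([-.0291,.9996]);O=np.array([.581,.0297])
c=cap('scene');hsv=cv2.cvtColor(c['color'],cv2.COLOR_RGB2HSV).astype(int)
# is pad-down region visible: brightness/saturation near predicted pad faces
for y,z in ((28,.06),(28,.038),(20,.07),(71,.07),(60,.085),(0,.094)):
    P=O+.001*(-9*xj+(9+y)*yj);u,v=proj(c,[*P,z])[0];print(y,z,(u.round(1),v.round(1)),c['color'][int(round(v)),int(round(u))])
```

```text
18.5833 [0.53509284 0.11299029 0.04652163] [-1.58207546 -4.11497941  0.98868619]
28 0.06 (np.float64(329.0), np.float64(199.7)) [138 131 122]
28 0.038 (np.float64(328.6), np.float64(204.4)) [127 118 110]
20 0.07 (np.float64(328.0), np.float64(198.5)) [156 148 141]
71 0.07 (np.float64(335.4), np.float64(192.1)) [141 107  68]
60 0.085 (np.float64(334.1), np.float64(190.2)) [139 106  65]
0 0.094 (np.float64(325.5), np.float64(195.8)) [179 169 161]
```

>>> servo_tool:
  targets:
    - {"offset": [0.003,0,0],"dr": [0,0,0]}
    - {"offset": [0.006,0,0],"dr": [0,0,0]}
    - {"offset": [0.006,0,0],"dr": [0,0,0]}
    - {"offset": [0.002,0,0],"dr": [0,0,0]}
    - {"offset": [-0.002,0,0],"dr": [0,0,0]}
    - {"offset": [-0.004,-0.005,-0.015],"dr": [0,0,0]}
    - {"offset": [-0.004,-0.01,-0.04],"dr": [0,0,0]}
    - {"offset": [0,-0.01,-0.07],"dr": [0,0,0]}
    - {"offset": [0.02,-0.01,-0.07],"dr": [0,0,0]}
    - {"offset": [0.05,-0.01,-0.07],"dr": [0,0,0]}
    - {"offset": [0.085,-0.005,-0.07],"dr": [0,0,0]}
    - {"offset": [0.12,0,-0.07],"dr": [0,0,0]}
    - {"offset": [0.155,0.008,-0.07],"dr": [0,0,0]}
    - {"offset": [0.185,0.015,-0.07],"dr": [0,0,0]}
    - {"offset": [0.205,0.018,-0.07],"dr": [0,0,0]}
    - {"offset": [0.205,0.018,-0.07],"dr": [0,0,0]}
    - {"offset": [0.205,0.018,-0.07],"dr": [0,0,0]}

```text
time_s: 20.05
position: [0.5476, 0.3188, 0.1164]
tcp_rot: [[-0.03, 1.0, 0.001], [1.0, 0.03, 0.0], [0.0, 0.001, -1.0]]
force: [0.0, -0.3, -0.3]
opening: 0.001
grasp_force: 0.0
```

```bash
cat > look.py <<'E'
from h import *
s=bot.read_state();print(s['time_s'],s['position'],s['force'])
xj=np.array([.9996,.0291]);yj=np.array([-.0291,.9996]);O=np.array([.580,.0297])
J=lambda P:(((P[:2]-O)@xj*1e3).round(1),((P[:2]-O)@yj*1e3).round(1))
for n in('scene','top'):
    c=cap(n);hsv=cv2.cvtColor(c['color'],cv2.COLOR_RGB2HSV).astype(int)
    m=((abs(hsv[:,:,0]-25)<7)&(hsv[:,:,1]>45)&(hsv[:,:,1]<135)&(hsv[:,:,2]>90)).astype(np.uint8)
    if n=='top': m[:190]=0;m[250:]=0;m[:,:110]=0;m[:,310:]=0
    else: m[:155]=0;m[260:]=0;m[:,:270]=0;m[:,390:]=0
    k,l,st,ce=cv2.connectedComponentsWithStats(m)
    for i in range(1,k):
        if st[i,4]>40:
            b=cv2.boxPoints(cv2.minAreaRect(cv2.findContours((l==i).astype(np.uint8),0,1)[0][0]))
            print(n,st[i],[tuple(float(a) for a in J(onz(c,*p,.062))) for p in b])
    o=cv2.imread('pics/%s1.png'%n)[:,:,::-1].astype(int)
    d=abs(o-c['color'].astype(int)).sum(2)
    for nm,y,z in(('pin',0,.094),('mid',14,.07),('face',28,.05),('lifted',60,.085),('lifted foot',68,.07)):
        P=O+.001*(-9*xj+(9+y)*yj);u,v=proj(c,[*P,z])[0].round().astype(int)
        print(n,nm,u,v,'now',c['color'][v,u],'initially',o[v,u])
E
python3 look.py
```

```text
20.05 [0.54761651 0.31877141 0.11639537] [ 0.029314   -0.28760092 -0.28594555]
scene [331 173  26  21 254] [(-49.5, 108.1), (-46.7, 247.9), (13.8, 205.2), (8.0, 71.8)]
scene [325 257  22   3  45] [(146.0, -227.2), (198.2, -187.3), (202.7, -195.0), (150.9, -234.7)]
scene pin 325 196 now [180 169 158] initially [177 167 158]
scene mid 327 199 now [135 124 117] initially [132 122 115]
scene face 329 202 now [133 124 115] initially [133 123 115]
scene lifted 334 190 now [189 157  94] initially [160 148 137]
scene lifted foot 335 192 now [144 109  63] initially [181 171 159]
top [154 202  40  19 680] [(-0.6, 208.2), (-0.4, 101.7), (-49.3, 99.7), (-49.5, 205.4)]
top pin 225 201 now [203 200 192] initially [194 191 183]
top mid 221 203 now [121 116 108] initially [115 110 104]
top face 218 204 now [190 185 176] initially [181 177 168]
top lifted 203 202 now [181 182 175] initially [174 175 168]
top lifted foot 201 203 now [64 62 58] initially [60 57 54]
```

The stop pixels match the first pictures, so it has dropped behind. The blank's rear is at y ≈ +100 mm and it is flush (x from -49.5 to -0.5). Now I lower at its far end and draw it back.

>>> servo_tool:
  targets:
    - {"offset": [0,0,0.03],"dr": [0,0,0]}
    - {"offset": [0,0,0.06],"dr": [0,0,0]}
    - {"offset": [0,0,0.077],"dr": [0,0,0]}
    - {"offset": [0,0,0.079],"dr": [0,0,0]}
    - {"offset": [-0.006,0,0.079],"dr": [0,0,0]}
    - {"offset": [-0.012,0,0.079],"dr": [0,0,0]}
    - {"offset": [-0.016,0,0.079],"dr": [0,0,0]}
    - {"offset": [-0.019,0,0.079],"dr": [0,0,0]}
    - {"offset": [-0.022,0,0.079],"dr": [0,0,0]}
    - {"offset": [-0.025,0,0.079],"dr": [0,0,0]}
    - {"offset": [-0.028,0,0.079],"dr": [0,0,0]}
    - {"offset": [-0.031,0,0.079],"dr": [0,0,0]}
    - {"offset": [-0.034,0,0.079],"dr": [0,0,0]}
    - {"offset": [-0.037,0,0.079],"dr": [0,0,0]}
    - {"offset": [-0.04,0,0.079],"dr": [0,0,0]}

```text
time_s: 21.4
position: [0.5487, 0.2777, 0.0376]
tcp_rot: [[-0.028, 1.0, 0.0], [1.0, 0.028, 0.0], [0.0, 0.0, -1.0]]
force: [-0.2, 3.0, 2.5]
opening: 0.003
grasp_force: 1.7
```

>>> servo_tool:
  targets:
    - {"offset": [-0.003,0,0],"dr": [0,0,0]}
    - {"offset": [-0.006,0,0],"dr": [0,0,0]}
    - {"offset": [-0.009,0,0],"dr": [0,0,0]}
    - {"offset": [-0.012,0,0],"dr": [0,0,0]}
    - {"offset": [-0.015,0,0],"dr": [0,0,0]}
    - {"offset": [-0.018,0,0],"dr": [0,0,0]}
    - {"offset": [-0.021,0,0],"dr": [0,0,0]}
    - {"offset": [-0.024,0,0],"dr": [0,0,0]}
    - {"offset": [-0.026,0,0],"dr": [0,0,0]}
    - {"offset": [-0.028,0,0],"dr": [0,0,0]}
    - {"offset": [-0.03,0,0],"dr": [0,0,0]}
    - {"offset": [-0.031,0,0],"dr": [0,0,0]}
    - {"offset": [-0.031,0,0],"dr": [0,0,0]}

```text
time_s: 22.48
position: [0.5494, 0.2463, 0.0374]
tcp_rot: [[-0.028, 1.0, -0.0], [1.0, 0.028, -0.001], [-0.001, -0.0, -1.0]]
force: [-1.3, 0.9, 0.2]
opening: 0.003
grasp_force: 0.8
```

```bash
python3 look.py | egrep -v "pin|mid|face|lift"
```

```text
22.4833 [0.54937215 0.24631327 0.03742799] [-1.29798027  0.88826578  0.24924964]
scene [323 181  24  19 204] [(-47.1, 49.4), (-49.3, 174.6), (8.6, 139.1), (8.0, 19.2)]
scene [325 257  22   3  43] [(146.0, -227.2), (198.2, -187.3), (202.7, -195.0), (150.9, -234.7)]
top [178 201  37  20 624] [(-1.5, 142.5), (-1.6, 44.5), (-50.8, 43.0), (-50.8, 140.3)]
```

>>> servo_tool:
  targets:
    - {"offset": [-0.001,0,0],"dr": [0,0,0]}
    - {"offset": [-0.002,0,0],"dr": [0,0,0]}
    - {"offset": [-0.003,0,0],"dr": [0,0,0]}
    - {"offset": [-0.004,0,0],"dr": [0,0,0]}
    - {"offset": [-0.0045,0,0],"dr": [0,0,0]}
    - {"offset": [-0.005,0,0],"dr": [0,0,0]}

```text
time_s: 23.08
position: [0.5494, 0.2416, 0.0374]
tcp_rot: [[-0.028, 1.0, -0.001], [1.0, 0.028, -0.0], [-0.0, -0.001, -1.0]]
force: [0.3, 1.7, -0.8]
opening: 0.009
grasp_force: 0.7
```

>>> servo_tool:
  targets:
    - {"offset": [-0.0005,0,0],"dr": [0,0,0]}
    - {"offset": [-0.001,0,0],"dr": [0,0,0]}
    - {"offset": [-0.0015,0,0],"dr": [0,0,0]}
    - {"offset": [-0.002,0,0],"dr": [0,0,0]}

```text
time_s: 23.42
position: [0.5496, 0.2397, 0.0375]
tcp_rot: [[-0.028, 1.0, -0.0], [1.0, 0.028, -0.0], [-0.0, -0.0, -1.0]]
force: [0.8, 1.3, -0.8]
opening: 0.006
grasp_force: 0.6
```

>>> servo_tool:
  targets:
    - {"offset": [-0.0005,0,0],"dr": [0,0,0]}
    - {"offset": [-0.001,0,0],"dr": [0,0,0]}
    - {"offset": [-0.0015,0,0],"dr": [0,0,0]}
    - {"offset": [-0.002,0,0],"dr": [0,0,0]}

```text
time_s: 23.75
position: [0.5497, 0.2383, 0.0376]
tcp_rot: [[-0.028, 1.0, 0.0], [1.0, 0.028, 0.001], [0.001, 0.0, -1.0]]
force: [-1.1, 4.5, 0.3]
opening: 0.007
grasp_force: 2.4
```

Contact begins (4.5 N); I press on a little.

>>> servo_tool:
  targets:
    - {"offset": [-0.0003,0,0],"dr": [0,0,0]}
    - {"offset": [-0.0006,0,0],"dr": [0,0,0]}
    - {"offset": [-0.001,0,0],"dr": [0,0,0]}
    - {"offset": [-0.001,0,0],"dr": [0,0,0]}

```text
time_s: 24.08
position: [0.5497, 0.2382, 0.0377]
tcp_rot: [[-0.027, 1.0, 0.0], [1.0, 0.027, 0.002], [0.002, 0.0, -1.0]]
force: [-0.9, 6.5, 0.1]
opening: 0.005
grasp_force: 3.4
```

>>> servo_tool:
  targets:
    - {"offset": [-0.0005,0,0],"dr": [0,0,0]}
    - {"offset": [-0.001,0,0],"dr": [0,0,0]}
    - {"offset": [-0.001,0,0],"dr": [0,0,0]}
    - {"offset": [-0.001,0,0],"dr": [0,0,0]}

```text
time_s: 24.42
position: [0.5497, 0.2382, 0.0378]
tcp_rot: [[-0.027, 1.0, 0.001], [1.0, 0.027, 0.004], [0.004, 0.001, -1.0]]
force: [-0.9, 10.1, -0.7]
opening: 0.003
grasp_force: 4.8
```

>>> servo_tool:
  targets:
    - {"offset": [0.002,0,0],"dr": [0,0,0]}
    - {"offset": [0.006,0,0],"dr": [0,0,0]}
    - {"offset": [0.016,0,0],"dr": [0,0,0]}
    - {"offset": [0.018,-0.02,0],"dr": [0,0,0]}
    - {"offset": [0.018,-0.05,0],"dr": [0,0,0]}
    - {"offset": [0.01,-0.06,0],"dr": [0,0,0]}
    - {"offset": [-0.02,-0.06,0],"dr": [0,0,0]}
    - {"offset": [-0.05,-0.06,0],"dr": [0,0,0]}
    - {"offset": [-0.075,-0.06,0],"dr": [0,0,0]}
    - {"offset": [-0.088,-0.06,0],"dr": [0,0,0]}
    - {"offset": [-0.09,-0.06,0],"dr": [0,0,0]}
    - {"offset": [-0.09,-0.06,0],"dr": [0,0,0]}

```text
time_s: 25.42
position: [0.4929, 0.1436, 0.0377]
tcp_rot: [[-0.027, 1.0, 0.0], [1.0, 0.027, -0.0], [-0.0, 0.0, -1.0]]
force: [0.1, -0.1, -0.6]
opening: 0.005
grasp_force: 0.0
```

```bash
python3 look.py | egrep -v "lift"
```

```text
25.4167 [0.492854   0.14360045 0.03767308] [ 0.10060005 -0.14061875 -0.64654033]
scene [341 178  13   8  67] [(-28.5, 151.5), (-32.6, 215.4), (4.6, 194.6), (7.7, 132.3)]
scene [328 185  13  15  86] [(-40.0, 69.3), (-38.2, 143.3), (11.1, 111.1), (8.0, 39.9)]
scene [325 257  22   3  44] [(146.0, -227.2), (198.2, -187.3), (202.7, -195.0), (150.9, -234.7)]
scene pin 325 196 now [179 168 158] initially [177 167 158]
scene mid 327 199 now [134 124 116] initially [132 122 115]
scene face 329 202 now [135 126 116] initially [133 123 115]
top [201 201  18  18 218] [(-0.5, 79.8), (-2.5, 33.5), (-49.3, 34.0), (-47.4, 80.0)]
top pin 225 201 now [210 208 200] initially [194 191 183]
top mid 221 203 now [128 123 116] initially [115 110 104]
top face 218 204 now [167 166 158] initially [181 177 168]
```

Seated on the stop at 10 N. Now the flush push toward the fence at mid-length.

>>> servo_tool:
  targets:
    - {"offset": [0,0.005,0],"dr": [0,0,0]}
    - {"offset": [0,0.01,0],"dr": [0,0,0]}
    - {"offset": [0,0.014,0],"dr": [0,0,0]}
    - {"offset": [0,0.016,0],"dr": [0,0,0]}
    - {"offset": [0,0.018,0],"dr": [0,0,0]}
    - {"offset": [0,0.019,0],"dr": [0,0,0]}

```text
time_s: 26.02
position: [0.5118, 0.1449, 0.0375]
tcp_rot: [[-0.029, 1.0, 0.0], [1.0, 0.029, 0.0], [0.0, 0.0, -1.0]]
force: [0.0, -0.7, 0.3]
opening: 0.009
grasp_force: 0.0
```

>>> servo_tool:
  targets:
    - {"offset": [0,0.001,0],"dr": [0,0,0]}
    - {"offset": [0,0.002,0],"dr": [0,0,0]}
    - {"offset": [0,0.003,0],"dr": [0,0,0]}
    - {"offset": [0,0.003,0],"dr": [0,0,0]}

```text
time_s: 26.35
position: [0.5146, 0.1447, 0.0376]
tcp_rot: [[-0.028, 1.0, 0.0], [1.0, 0.028, 0.0], [0.0, 0.0, -1.0]]
force: [0.1, 0.2, -0.4]
opening: 0.003
grasp_force: 0.0
```

>>> servo_tool:
  targets:
    - {"offset": [0,0.001,0],"dr": [0,0,0]}
    - {"offset": [0,0.002,0],"dr": [0,0,0]}
    - {"offset": [0,0.003,0],"dr": [0,0,0]}
    - {"offset": [0,0.003,0],"dr": [0,0,0]}

```text
time_s: 26.68
position: [0.5177, 0.1448, 0.0376]
tcp_rot: [[-0.028, 1.0, 0.001], [1.0, 0.028, 0.0], [0.0, 0.001, -1.0]]
force: [1.0, 0.6, -0.2]
opening: 0.006
grasp_force: 0.0
```

>>> servo_tool:
  targets:
    - {"offset": [0,0.001,0],"dr": [0,0,0]}
    - {"offset": [0,0.002,0],"dr": [0,0,0]}
    - {"offset": [0,0.002,0],"dr": [0,0,0]}

```text
time_s: 26.93
position: [0.5181, 0.1449, 0.0374]
tcp_rot: [[-0.028, 1.0, -0.003], [1.0, 0.028, -0.0], [-0.0, -0.003, -1.0]]
force: [-2.9, 0.0, 1.9]
opening: 0.004
grasp_force: 1.6
```

>>> servo_tool:
  targets:
    - {"offset": [0,0.001,0],"dr": [0,0,0]}
    - {"offset": [0,0.002,0],"dr": [0,0,0]}
    - {"offset": [0,0.003,0],"dr": [0,0,0]}
    - {"offset": [0,0.003,0],"dr": [0,0,0]}

```text
time_s: 27.27
position: [0.5194, 0.1449, 0.0374]
tcp_rot: [[-0.029, 1.0, -0.006], [1.0, 0.029, -0.0], [-0.0, -0.006, -1.0]]
force: [-6.8, -1.0, 5.1]
opening: 0.005
grasp_force: 3.9
```

>>> servo_tool:
  targets:
    - {"offset": [0,-0.004,0],"dr": [0,0,0]}
    - {"offset": [0,-0.012,0],"dr": [0,0,0]}
    - {"offset": [0,-0.03,0],"dr": [0,0,0]}
    - {"offset": [0.035,-0.03,0],"dr": [0,0,0]}
    - {"offset": [0.07,-0.03,0],"dr": [0,0,0]}
    - {"offset": [0.1,-0.03,0],"dr": [0,0,0]}
    - {"offset": [0.112,-0.02,0],"dr": [0,0,0]}
    - {"offset": [0.112,0.01,0],"dr": [0,0,0]}
    - {"offset": [0.112,0.027,0],"dr": [0,0,0]}
    - {"offset": [0.112,0.027,0],"dr": [0,0,0]}
    - {"offset": [0.112,0.027,0],"dr": [0,0,0]}

```text
time_s: 28.18
position: [0.5472, 0.2578, 0.0375]
tcp_rot: [[-0.028, 1.0, 0.002], [1.0, 0.028, 0.001], [0.0, 0.002, -1.0]]
force: [-0.6, -0.7, -0.6]
opening: 0.006
grasp_force: 0.0
```

```bash
python3 look.py | egrep -v "lift"
```

```text
28.1833 [0.54719646 0.25783491 0.03749601] [-0.60925177 -0.67399714 -0.60358201]
scene [325 183  24  18 225] [(-50.3, 69.8), (-47.9, 189.1), (12.1, 148.7), (7.1, 34.8)]
scene [325 257  22   3  44] [(146.0, -227.2), (198.2, -187.3), (202.7, -195.0), (150.9, -234.7)]
scene pin 325 196 now [180 169 158] initially [177 167 158]
scene mid 327 199 now [134 123 115] initially [132 122 115]
scene face 329 202 now [134 124 116] initially [133 123 115]
top [174 201  44  19 746] [(-0.5, 153.9), (-0.5, 37.3), (-49.4, 35.8), (-49.4, 151.6)]
top pin 225 201 now [206 203 195] initially [194 191 183]
top mid 221 203 now [124 119 112] initially [115 110 104]
top face 218 204 now [165 163 155] initially [181 177 168]
```

Flush now (x from -49.4 to -0.5), with the rear at 36–37 mm. One last gentle press onto the stop.

>>> servo_tool:
  targets:
    - {"offset": [-0.005,0,0],"dr": [0,0,0]}
    - {"offset": [-0.01,0,0],"dr": [0,0,0]}
    - {"offset": [-0.014,0,0],"dr": [0,0,0]}
    - {"offset": [-0.016,0,0],"dr": [0,0,0]}
    - {"offset": [-0.0165,0,0],"dr": [0,0,0]}
    - {"offset": [-0.017,0,0],"dr": [0,0,0]}
    - {"offset": [-0.0175,0,0],"dr": [0,0,0]}
    - {"offset": [-0.018,0,0],"dr": [0,0,0]}
    - {"offset": [-0.0185,0,0],"dr": [0,0,0]}
    - {"offset": [-0.019,0,0],"dr": [0,0,0]}
    - {"offset": [-0.0195,0,0],"dr": [0,0,0]}
    - {"offset": [-0.02,0,0],"dr": [0,0,0]}

```text
time_s: 29.28
position: [0.5467, 0.2382, 0.0375]
tcp_rot: [[-0.028, 1.0, 0.0], [1.0, 0.028, 0.001], [0.001, 0.0, -1.0]]
force: [-0.4, 3.0, -0.4]
opening: 0.008
grasp_force: 1.7
```

>>> servo_tool:
  targets:
    - {"offset": [-0.0005,0,0],"dr": [0,0,0]}
    - {"offset": [-0.001,0,0],"dr": [0,0,0]}
    - {"offset": [-0.0015,0,0],"dr": [0,0,0]}
    - {"offset": [-0.002,0,0],"dr": [0,0,0]}
    - {"offset": [-0.002,0,0],"dr": [0,0,0]}

```text
time_s: 29.7
position: [0.5467, 0.2381, 0.0377]
tcp_rot: [[-0.027, 1.0, 0.001], [1.0, 0.027, 0.004], [0.004, 0.001, -1.0]]
force: [-1.7, 7.6, -0.8]
opening: 0.006
grasp_force: 4.4
```

It stops at the same place (y = 0.2381) under 7.6 N, so it bears on the stop. I ease off, withdraw and check.

>>> servo_tool:
  targets:
    - {"offset": [0.001,0,0],"dr": [0,0,0]}
    - {"offset": [0.003,0,0],"dr": [0,0,0]}
    - {"offset": [0.008,0,0],"dr": [0,0,0]}
    - {"offset": [0.02,0,0],"dr": [0,0,0]}
    - {"offset": [0.04,0,-0.02],"dr": [0,0,0]}
    - {"offset": [0.06,-0.02,-0.05],"dr": [0,0,0]}
    - {"offset": [0.09,-0.04,-0.08],"dr": [0,0,0]}
    - {"offset": [0.12,-0.05,-0.11],"dr": [0,0,0]}
    - {"offset": [0.14,-0.06,-0.12],"dr": [0,0,0]}
    - {"offset": [0.14,-0.06,-0.12],"dr": [0,0,0]}
    - {"offset": [0.14,-0.06,-0.12],"dr": [0,0,0]}
    - {"offset": [0.14,-0.06,-0.12],"dr": [0,0,0]}

```text
time_s: 30.7
position: [0.4823, 0.3738, 0.1571]
tcp_rot: [[-0.029, 1.0, -0.001], [1.0, 0.029, -0.001], [-0.001, -0.001, -1.0]]
force: [0.6, -1.1, -0.6]
opening: 0.003
grasp_force: 0.0
```

```bash
python3 look.py
```

```text
30.7 [0.4823425  0.37383032 0.1571226 ] [ 0.61021228 -1.07716154 -0.6110468 ]
scene [326 177  28  24 309] [(-46.7, 68.1), (-48.1, 228.8), (11.5, 189.8), (9.3, 36.1)]
scene [325 257  23   3  43] [(146.0, -227.2), (200.7, -185.4), (205.2, -193.1), (150.9, -234.7)]
scene pin 325 196 now [180 168 157] initially [177 167 158]
scene mid 327 199 now [133 122 113] initially [132 122 115]
scene face 329 202 now [134 124 115] initially [133 123 115]
scene lifted 334 190 now [227 200 128] initially [160 148 137]
scene lifted foot 335 192 now [227 196 124] initially [181 171 159]
top [ 158  201   60   20 1061] [(-0.7, 199.0), (-0.4, 36.3), (-49.5, 34.8), (-49.7, 196.2)]
top pin 225 201 now [201 198 190] initially [194 191 183]
top mid 221 203 now [120 115 109] initially [115 110 104]
top face 218 204 now [158 156 148] initially [181 177 168]
top lifted 203 202 now [196 182 127] initially [174 175 168]
top lifted foot 201 203 now [196 184 131] initially [60 57 54]
```

The blank spans y ≈ 36–197 mm along the fence, parallel and flush, with the stop down and unmoved. Handing in.

```bash
python3 -c "
from rig import ticket
print(ticket.hand_in())"
```

```text
the job is handed in; nothing more can be done
None
```

The blank is flush against the fence with its end bearing on the dropped flip stop, which shows no sign of having shifted, and the job was handed in at about 31 s of the 72 s allowed; the verdict was not shown.

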